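Find the rubbing spot of a rotary stage and clamp it there

TASK

The encoder ring of this rotary stage brushes its black read head at one place in the turn and rubs it hard at another. Turn the table slowly and gently by its black finger knob, held lightly, to feel where it drags hardest, leave it stopped at that spot, and then swing the red clamp lever fully shut so that the fitter finds it locked there. Keep off the read head, and leave the things lying around where they are.

Things in the scene. Friction and masses are not known exactly. Their poses are not given: they have to be found in the camera images.
- turntable: Aluminium turntable, 178 mm across, 19 mm thick, black ticks, turning without end stops about an upright axis. Origin on the axis at its underside, 51 mm above the bench; top 70 mm above the bench. z is up; its -x axis points from the axis to the finger knob, so its yaw tells the angle. A black chuck 68 mm across with a grey wafer rises 6 mm at its centre
- stage_base: White cast stage base, origin on the turntable's axis at bench height. The turntable's brass ring has two high spots too small to see, at unknown angles at least 60 degrees apart. Drag felt at the knob while it turns: about 0.6 N when free, 4 N at the brushing spot, 9 N at the hard spot; it rises and falls smoothly over some 25 degrees either side of each peak
- knob (a point): Centre of the black upright finger knob on the turntable, 70 mm from the turntable's axis: 20 mm across, 42 mm tall, from 73 to 115 mm above the bench; this point is 94 mm up. It spins freely on its stud, so a gripper can carry it round the circle without turning. Hold it lightly: the contact forces of all fingers on it must not add up to over 140 N
- read_head: Delicate black encoder read head fixed to the stage base beside the rim, 30 by 36 mm, top 64 mm above the bench (6 mm below the turntable's top). Origin on its base, 93 mm from the turntable's axis; x points away from the axis. Its nose, inside, is sprung; at the hard spot's peak it presses on the ring with about 8.3 N
- clamp_lever (a joint): Angle of the red clamp lever about its upright pivot, rad: 0 open, 1.3 fully shut (end stop); it grows as the lever swings anticlockwise seen from above. Stiff: 4 N at its grip, rising to about 6.5 N once its shoe bites the rim (from about 0.65); it stays where it is left
- lever_grip (a point): Centre of the red upright grip at the lever's end, 60 mm from the pivot: 18 mm across, 36 mm tall, from 49 to 85 mm above the bench; this point is 67 mm up. Below it is the base's top at 30 mm, or the bare bench
- lever_pivot (a point): Point on the clamp lever's upright pivot axis, 125 mm from the turntable's axis, 57 mm above the bench
- solvent_bottle: Bystander: closed amber bottle, 54 mm across and 105 mm tall, origin at the centre of its foot
- wafer_box: Bystander: flat round closed wafer box, 92 mm across and 24 mm tall, origin at the centre of its underside
- screwdriver: Bystander: screwdriver with blue handle, 150 mm long, lying flat, origin under its middle

How it is judged (in metres and radians):
On the way:
1. the hard-rubbing spot stands still under the read head with the clamp open (contact force between turntable and read_head above 7.3 N and value of joint clamp_lever below 0.4 rad and angular speed of turntable below 0.05 rad/s), for 0.3 s.
At the end, for the whole second after the job is handed in: The hardest-rubbing spot is under the read head to within about 9 degrees, the turntable at rest, the clamp lever fully shut (1.15 rad or more of 1.3), nothing held, bystanders within 15 mm of where they lay (contact force between turntable and read_head above 7.3 N and value of joint clamp_lever above 1.15 rad and angular speed of turntable below 0.05 rad/s); the robot touches nothing.
It fails at once if the finger knob is squeezed or forced with over 140 N (contact force between the fingers and turntable above 140 N).
It fails at once if the turntable is spun fast (over 3.5 rad/s) (angular speed of turntable above 3.5 rad/s).
It fails at once if the robot presses on the read head (contact force between any of the fingers, the arm and read_head above 2 N).
It fails at once if a bystander is moved by more than 15 mm (distance of any of solvent_bottle, wafer_box, screwdriver from where it was at the start of the episode above 0.015 m).
It also fails if it takes over 72 s, if anything falls off the work surface, if the arm or the gripper's body presses on something with over 40 N, if the wrist force passes 120 N, or if a joint passes its speed limit or range.

ROBOT

A 7-joint arm with a two-finger parallel gripper is mounted at the origin on the work surface. World frame = base frame: x ahead of the robot, y to its left, z up, the work surface at z = 0. Lengths are in m, angles in degrees, forces in N, time in s.
With the tool pointing down it reaches from about 0.4 to 0.875 m from the base axis. Payload 6.5 kg.
Tool frame: the origin (TCP) lies between the finger pads; the fingertips stand 22 mm ahead of it and the grasp point (between the pads) lies 3 mm ahead of it; z points along the fingers, x is the direction in which the jaws open and shut, and the axes are right-handed (so a half turn about z gives the same grasp; the last joint's range is limited). The gripper opens to 85 mm and grips with 20 to 120 N. Pads are 22 mm wide; open, the fingers measure 114 mm over their backs; the gripper's body (76 mm by 85 mm) begins 54 mm behind the grasp point. The pads swing forward as they close: fully open they stand 13 mm farther back than shut.
Start: joints at [71.15, 30.733, -0.252, 88.115, 0.149, 61.152, -4.079], TCP at [0.169, -0.628, 0.253] pointing down, gripper open.
Joint ranges: [-154.64, 154.64], [-21.42, 123.67], [-72.66, 72.17], [13.99, 137.28], [-74.86, 254.86], [10.95, 109.41], [-158.01, 158.01]. Speed limits (degrees/s): [136.94, 136.94, 180, 180, 180, 180, 180].

INTERFACE

Orientations are given as a 3x3 rotation matrix whose columns are the frame's x, y, z axes.
In Python, from workcell import bot gives the robot as it stands.
- The arm moves only by the tool servo_tool, never from a script. Its argument "motion" is a list that holds one entry, the list of rows, each a list of 7 numbers: the shift along the tool's x, y, z in m, then the turn, a rotation vector about the tool's x, y, z in degrees, then the finger opening in m, from 0 to 0.0854. A call has 1 to 20 rows; each row shifts and turns the commanded pose from where the row before left it, along the tool's axes as they then stand; what a row does not reach is not made up. A row lasts 1/10 s, in which the tool goes at most 50 mm and 8.59 degrees, less where a joint would pass 70% of its speed; a pose out of reach is approached as far as the arm can. A call with a gripper value outside its range is refused whole. The fingers move at their own pace and stop on an object; the grip force is fixed at half the most. Time passes only in rows, so rows that do not move let the fingers close. It gives the time, the measured TCP pose, the force and the opening at its end, in the units of the state.
- bot.observe(): the state, without advancing time (a new reading comes with each control period).
- bot.grab_frame(name): name is "side" or "top" or "wrist"; returns a dict with "color" (480x640x3 uint8, red, green, blue), "z_map" (480x640 float32, m along the optical axis (not along the pixel's ray), 0 where there is no reading), "fx", "fy", "cx", "cy" (pixels), "pose" (4x4, takes a point from camera to world coordinates). Camera axes: x right, y up, looking along -z (the intrinsics and any distortion apply to the point x, -y, -z); pixel columns grow to the right and rows downward; lengths in m; the calibration is good to about 2 mm. A picture is of the moment at which its call begins.
- bot.finish_job(): hands the job in, once; it reports no verdict.
Trained networks look in the newest picture that a camera, given by its name, has taken for a name from the list of things; names that differ only in an ending like _2 or _b are one class to them, and where a whole thing is asked for, a point or a joint stands for the part that bears it (a point fixed in the world has none). Each returns a list of dicts, best first, with "confidence" (0 to 1); they miss things now and then, are a little off and sometimes report something else, mostly with a low value. They report only what shows in the picture. A call takes as long as a camera call.
- bot.boxes_of(camera, label): "xyz" ([x, y, z] in m, in world coordinates, good to about 4 mm: the middle of the surface that is visible of it).
- bot.spot_point(camera, label): "xyz" ([x, y, z] in m, in world coordinates, good to about 4 mm: a listed point, or the origin of a listed thing).
The state is a dict: "time_s": time; "q": joint angles; "joint_velocities": joint speeds; "tau": joint torques, N m; "eef_pos": TCP position; "ee_rot": TCP orientation; "contact_force": force on the tool from outside, world axes, zero at the start; "ft_torque": the same for the moment, N m; "opening": opening from 0.0 (shut) to 1.0 (fully open).
Only numpy, scipy, OpenCV 4.12 (cv2) and the standard library are available. Lean on these libraries where they do the work, as an engineer would, in place of code of your own. Each camera call takes 0.05 s, during which the arm holds its last target. There are 200 camera calls.

## Working session

There is one attempt and no reset: what is moved stays moved. The work goes in short steps, Python scripts to look and compute and a tool call to move; the robot and the scene stay as the last step left them, time stands still between calls to the robot, and variables do not carry over. Pictures are saved under pics/ and viewed, about 8 in all and at most 12, crops included, and the job is handed in when it is done.

Besides the shell and the picture viewer there is one more tool, called as name(argument=value, ...) on one line, values as JSON. servo_tool: Moves the arm, as the interface text tells. Its arguments: {"type":"object","properties":{"motion":{"type":"array","items":{"type":"array","items":{"type":"array","items":{"type":"number"}}}}},"required":["motion"]}

```bash
mkdir -p pics; ls; python3 - <<'E'
from workcell import bot
import cv2,numpy as np
s=bot.observe();print({k:np.round(v,3).tolist() for k,v in s.items()})
ims=[]
for c in("side","top"):
    f=bot.grab_frame(c);ims.append(f["color"][:,:,::-1]);cv2.imwrite(f"pics/{c}1.png",ims[-1])
    print(c,np.round(f["pose"],3).tolist())
    for l in("turntable","stage_base","knob","read_head","clamp_lever","lever_grip","lever_pivot","solvent_bottle","wafer_box","screwdriver"):
        for r in bot.spot_point(c,l)[:2]: print(l,np.round(r["xyz"],3),round(r["confidence"],2))
E
```

```text
pics
{'time_s': 0.0, 'q': [71.15, 30.778, -0.257, 88.172, 0.149, 61.153, -4.078], 'joint_velocities': [0.067, -0.069, 0.063, 0.056, 0.04, 0.014, -0.035], 'tau': [-0.0, -58.341, 1.049, -25.91, 0.012, 0.01, -0.0], 'eef_pos': [0.169, -0.627, 0.252], 'ee_rot': [[0.26, -0.966, -0.001], [-0.966, -0.26, 0.002], [-0.002, 0.0, -1.0]], 'contact_force': [-0.157, -0.215, -0.885], 'ft_torque': [-0.003, 0.007, -0.031], 'opening': 0.998}
side [[-0.999, 0.031, -0.024, 0.554], [-0.038, -0.698, 0.715, 0.697], [0.005, 0.715, 0.699, 0.778], [0.0, 0.0, 0.0, 1.0]]
turntable [ 0.547 -0.126  0.052] 0.72
stage_base [ 0.549 -0.123 -0.003] 0.81
knob [ 0.48  -0.133  0.094] 0.71
knob [ 0.533 -0.003  0.055] 0.47
read_head [ 0.644 -0.114  0.033] 0.55Traceback (most recent call last):
  File "<stdin>", line 9, in <module>
ValueError: it knows: knob, lever_grip, lever_pivot, read_head, screwdriver, solvent_bottle, stage_base, turntable, wafer_box
```

```bash
python3 - <<'E'
from workcell import bot
import cv2,numpy as np
ims=[]
for c in("side","top"):
    f=bot.grab_frame(c);cv2.imwrite(f"pics/{c}1.png",f["color"][:,:,::-1])
    print(c,np.round(f["pose"],3).tolist(),f["fx"],f["cx"],f["cy"])
    for l in("turntable","stage_base","knob","read_head","lever_grip","lever_pivot","solvent_bottle","wafer_box","screwdriver"):
        for r in bot.spot_point(c,l)[:2]: print(l,np.round(r["xyz"],3),round(r["confidence"],2))
E
```

```text
side [[-0.999, 0.031, -0.024, 0.554], [-0.038, -0.698, 0.715, 0.697], [0.005, 0.715, 0.699, 0.778], [0.0, 0.0, 0.0, 1.0]] 434.9971301055484 323.0466024605897 240.68085894629968
turntable [ 0.549 -0.123  0.05 ] 0.81
stage_base [ 0.549 -0.12  -0.003] 0.92
knob [ 0.481 -0.135  0.093] 0.6
read_head [ 0.645 -0.115  0.033] 0.67
lever_grip [0.594 0.008 0.068] 0.54
lever_pivot [ 0.535 -0.     0.057] 0.7
lever_pivot [0.594 0.006 0.066] 0.53
solvent_bottle [ 0.652 -0.377 -0.   ] 0.77
wafer_box [ 0.535 -0.369 -0.   ] 0.76
screwdriver [ 0.486  0.142 -0.001] 0.97
top [[-0.006, 0.996, -0.093, 0.506], [-1.0, -0.008, -0.021, 0.0], [-0.022, 0.093, 0.995, 1.007], [0.0, 0.0, 0.0, 1.0]] 448.9565580440731 316.97491699615614 233.7996689470413
turntable [ 0.549 -0.123  0.052] 0.66
turntable [ 0.64  -0.109  0.031] 0.5
stage_base [ 0.546 -0.12   0.001] 0.58
knob [ 0.479 -0.131  0.098] 0.71
knob [ 0.656 -0.38  -0.001] 0.7
read_head [ 0.641 -0.111  0.028] 0.69
lever_grip [0.592 0.004 0.071] 0.55
lever_pivot [ 0.533 -0.001  0.055] 0.93
solvent_bottle [ 0.654 -0.378 -0.004] 0.82
wafer_box [ 0.533 -0.369  0.001] 0.9
wafer_box [ 0.479 -0.131  0.098] 0.69
screwdriver [0.487 0.145 0.   ] 0.9
```

View pics/top1.png

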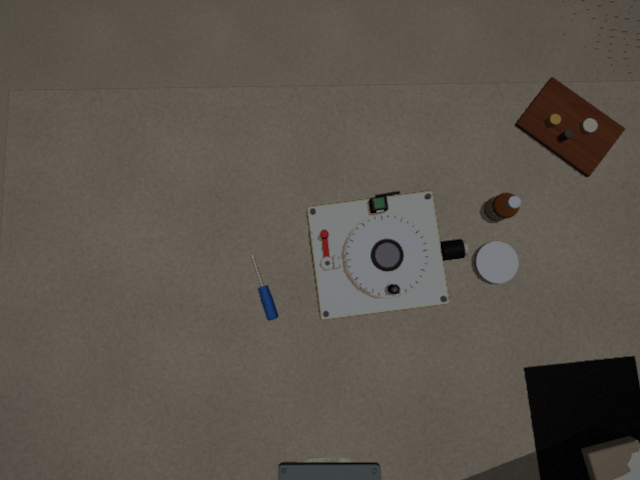

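View pics/side1.png

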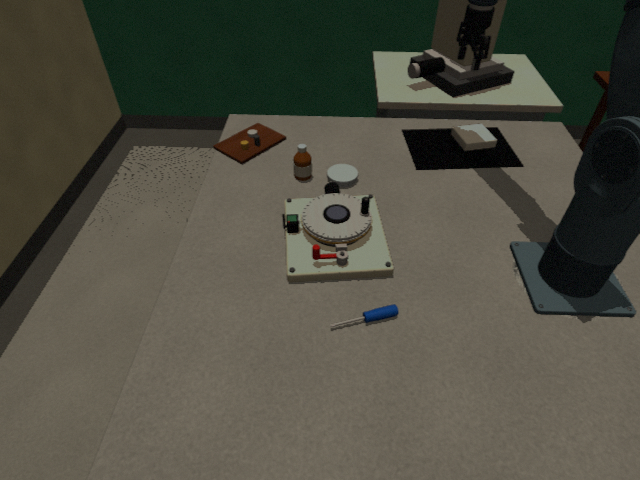

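The top view shows the stage centred at about (387,255), the knob at (393,289), the read head at (379,204), and the lever grip at (324,234) with its pivot at (326,263). The side view agrees. Next I'll refine the centre and knob from depth and work out the approach.

```bash
cat > h.py <<'E'
from workcell import bot
import numpy as np
from scipy.optimize import least_squares
def cloud(c):
    f=bot.grab_frame(c);z=f["z_map"];v,u=np.mgrid[:480,:640]
    P=np.stack([(u-f["cx"])*z/f["fx"],-(v-f["cy"])*z/f["fy"],-z],-1)
    W=P@f["pose"][:3,:3].T+f["pose"][:3,3];W[z==0]=np.nan
    return f["color"],W
C0=np.array([.548,-.1225])
def state():
    s=bot.observe();p=s["eef_pos"];R=s["ee_rot"];d=np.array(p[:2])-C0
    print("t",round(s["time_s"],2),"p",np.round(p,4),"yaw",round(np.degrees(np.arctan2(R[1][0],R[0][0])),2),"th",round(np.degrees(np.arctan2(d[1],d[0])),2),"r",round(np.hypot(*d),4),"F",np.round(s["contact_force"],2),"op",round(s["opening"]*.0854,4),"q",np.round(s["q"],1),"Rz",np.round(np.array(R)[:,2],3))
E
python3 - <<'E'
from h import *
for c in("side","top"):
    col,W=cloud(c);r=np.hypot(W[...,0]-C0[0],W[...,1]-C0[1]);z=W[...,2]
    m=(abs(z-.07)<.004)&(r<.1)&(r>.04);p=W[m]
    # outer edge per angle bin
    a=np.arctan2(p[:,1]-C0[1],p[:,0]-C0[0]);b=(np.degrees(a)//10).astype(int)
    e=np.array([p[b==k][np.argmax(np.hypot(*(p[b==k][:,:2]-C0).T))] for k in np.unique(b)])
    s=least_squares(lambda x:np.hypot(e[:,0]-x[0],e[:,1]-x[1])-x[2],[*C0,.089],loss="soft_l1",f_scale=.002)
    print(c,"circle",s.x,"ztop",np.median(p[:,2]))
    m=(z>.105)&(z<.125)&(r<.1);print("knobtop",m.sum(),np.nanmean(W[m],0))
    R,G,B=[col[...,i].astype(int) for i in range(3)]
    m=(R>1.8*G)&(R>80)&(abs(W[...,0]-.57)<.07)&(abs(W[...,1]-.0)<.06)&(z>.075);print("griptop",m.sum(),np.nanmean(W[m],0))
    m=(r<.2)&(z>.09)&(r>.09);print("tall near",m.sum(),np.nanmax(z[(r<.2)]))
    for y in np.arange(-.26,-.2,.02):
        q=(abs(W[...,1]-y)<.01)&(abs(W[...,0]-.55)<.06);print(round(y,2),np.nanmax(z[q]))
E
```

```text
side circle [ 0.54785806 -0.12293619  0.08611363] ztop 0.06890584205354222
knobtop 54 [ 0.47917378 -0.1283874   0.11159065]
griptop 33 [0.5929232  0.00721429 0.08305547]
tall near 0 0.11673227600779934
-0.26 0.04545088603288616
-0.24 0.04414601948400787Traceback (most recent call last):
  File "<stdin>", line 15, in <module>
    res = np.fmax.reduce(a, axis=axis, out=out, **kwargs)
ValueError: zero-size array to reduction operation fmax which has no identity
```

servo_tool(motion=[[[-0.031,-0.033,0,0,0,0,0.045],[-0.031,-0.033,0,0,0,0,0.045],[-0.031,-0.033,0,0,0,0,0.045],[-0.031,-0.033,0,0,0,0,0.045],[-0.031,-0.033,0,0,0,0,0.045],[-0.031,-0.033,0,0,0,0,0.045],[-0.031,-0.033,0,0,0,0,0.045],[-0.031,-0.033,0,0,0,0,0.045],[-0.031,-0.033,0,0,0,0,0.045],[-0.031,-0.033,0,0,0,0,0.045],[-0.031,-0.033,0,0,0,0,0.045],[-0.031,-0.033,0,0,0,0,0.045],[-0.026,-0.032,0,0,0,0,0.045]]])

```text
time_s: 2.6
eef_pos: [0.4796, -0.13, 0.2536]
ee_rot: [[0.261, -0.965, 0.001], [-0.965, -0.261, -0.0], [0.0, -0.001, -1.0]]
contact_force: [0.1, -0.5, 0.1]
opening: 0.527
```

servo_tool(motion=[[[0,0,0,0,0,-8.5,0.045],[0,0,0,0,0,-8.5,0.045],[0,0,0,0,0,-8.5,0.045],[0,0,0,0,0,-8.5,0.045],[0,0,0,0,0,-8.5,0.045],[0,0,0,0,0,-8.5,0.045],[0,0,0,0,0,-8.5,0.045],[0,0,0,0,0,-8.5,0.045],[0,0,0,0,0,-8.5,0.045],[0,0,0,0,0,-8.5,0.045],[0,0,0,0,0,-8.5,0.045],[0,0,0,0,0,-8.5,0.045],[0,0,0,0,0,-8.5,0.045],[0,0,0,0,0,-8.5,0.045],[0,0,0,0,0,-8.5,0.045],[0,0,0,0,0,-8.5,0.045],[0,0,0,0,0,-8.5,0.045],[0,0,0,0,0,-8.5,0.045],[0,0,0,0,0,-8.5,0.045],[0,0,0,0,0,0,0.045]]])

```text
time_s: 4.6
eef_pos: [0.4787, -0.1324, 0.2533]
ee_rot: [[0.059, 0.998, 0.0], [0.998, -0.059, 0.0], [0.0, 0.0, -1.0]]
contact_force: [0.8, 0.2, -0.2]
opening: 0.527
```

```bash
python3 -c "
from h import *
state()"
```

```text
t 4.6 p [ 0.4787 -0.1324  0.2533] yaw 86.61 th -171.9 r 0.07 F [ 0.81  0.17 -0.23] op 0.045 q [ 48.   22.1 -46.4 108.9  19.   56.9  79.8] Rz [ 0.  0. -1.]
```

servo_tool(motion=[[[0,0,0.04,0,0,0,0.045],[0,0,0.04,0,0,0,0.045],[0,0,0.03,0,0,0,0.045],[0,0,0.02,0,0,0,0.045],[0,0,0.02,0,0,0,0.045],[0,0,0,0,0,0,0.036],[0,0,0,0,0,0,0.03],[0,0,0,0,0,0,0.026],[0,0,0,0,0,0,0.024],[0,0,0,0,0,0,0.024]]])

```text
time_s: 5.6
eef_pos: [0.4792, -0.1324, 0.1041]
ee_rot: [[0.061, 0.998, 0.001], [0.998, -0.061, -0.001], [-0.001, 0.001, -1.0]]
contact_force: [-0.7, 0.1, -0.8]
opening: 0.282
```

```bash
python3 -c "
from h import *
state()
import cv2
f=bot.grab_frame('wrist');cv2.imwrite('pics/w1.png',f['color'][:,:,::-1])"
```

```text
t 5.6 p [ 0.4792 -0.1324  0.1041] yaw 86.52 th -171.83 r 0.0695 F [-0.66  0.09 -0.84] op 0.0241 q [ 39.8  34.7 -37.5 115.2  32.2  40.6  68.5] Rz [ 0.001 -0.001 -1.   ]
```

View pics/w1.png

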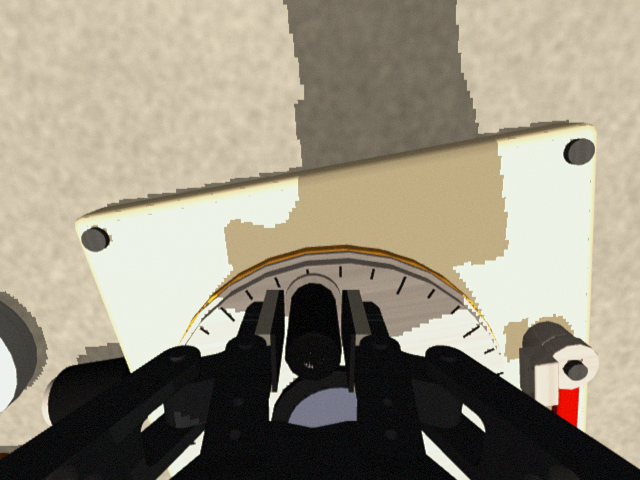

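servo_tool(motion=[[[0.00361,-0.00064,0,0,0,3,0.024],[0.00361,-0.00064,0,0,0,3,0.024],[0.00361,-0.00064,0,0,0,3,0.024],[0.00361,-0.00064,0,0,0,3,0.024],[0.00361,-0.00064,0,0,0,3,0.024]]])

```text
time_s: 6.15
eef_pos: [0.4787, -0.114, 0.1036]
ee_rot: [[0.319, 0.948, 0.0], [0.948, -0.319, -0.0], [-0.0, 0.001, -1.0]]
contact_force: [0.4, -0.8, 0.2]
opening: 0.277
```

servo_tool(motion=[[[0.00361,-0.00064,0,0,0,3,0.024],[0.00361,-0.00064,0,0,0,3,0.024],[0.00361,-0.00064,0,0,0,3,0.024],[0.00361,-0.00064,0,0,0,3,0.024],[0.00361,-0.00064,0,0,0,3,0.024]]])

```text
time_s: 6.65
eef_pos: [0.4832, -0.0963, 0.1036]
ee_rot: [[0.553, 0.833, 0.0], [0.833, -0.553, -0.0], [-0.0, 0.0, -1.0]]
contact_force: [-0.9, -1.8, 0.2]
opening: 0.274
```

```bash
python3 -c "
from h import *
state()"
```

```text
t 6.65 p [ 0.4832 -0.0963  0.1036] yaw 56.41 th 157.99 r 0.0699 F [-0.85 -1.77  0.15] op 0.0234 q [ 30.3  32.5 -30.4 116.1  26.2  38.   39.2] Rz [ 0. -0. -1.]
```

servo_tool(motion=[[[0.00361,-0.00064,0,0,0,3,0.024],[0.00361,-0.00064,0,0,0,3,0.024],[0.00361,-0.00064,0,0,0,3,0.024],[0.00361,-0.00064,0,0,0,3,0.024]]])

```text
time_s: 7.05
eef_pos: [0.4901, -0.0833, 0.1036]
ee_rot: [[0.714, 0.7, 0.0], [0.7, -0.714, -0.0], [-0.0, 0.0, -1.0]]
contact_force: [0.1, -1.2, 0.3]
opening: 0.283
```

servo_tool(motion=[[[0.00361,-0.00064,0,0,0,3,0.024],[0.00361,-0.00064,0,0,0,3,0.024],[0.00361,-0.00064,0,0,0,3,0.024],[0.00361,-0.00064,0,0,0,3,0.024]]])

```text
time_s: 7.45
eef_pos: [0.4994, -0.072, 0.1035]
ee_rot: [[0.844, 0.536, 0.0], [0.536, -0.844, -0.0], [-0.0, 0.0, -1.0]]
contact_force: [-1.0, 0.2, 0.1]
opening: 0.281
```

servo_tool(motion=[[[0.00361,-0.00064,0,0,0,3,0.024],[0.00361,-0.00064,0,0,0,3,0.024],[0.00361,-0.00064,0,0,0,3,0.024],[0.00361,-0.00064,0,0,0,3,0.024]]])

```text
time_s: 7.85
eef_pos: [0.5109, -0.063, 0.1035]
ee_rot: [[0.937, 0.349, -0.0], [0.349, -0.937, -0.0], [-0.0, 0.0, -1.0]]
contact_force: [-0.3, -0.9, 1.3]
opening: 0.283
```

servo_tool(motion=[[[0.00361,-0.00064,0,0,0,3,0.024],[0.00361,-0.00064,0,0,0,3,0.024],[0.00361,-0.00064,0,0,0,3,0.024],[0.00361,-0.00064,0,0,0,3,0.024]]])

```text
time_s: 8.25
eef_pos: [0.524, -0.0564, 0.1035]
ee_rot: [[0.989, 0.146, -0.0], [0.146, -0.989, 0.0], [-0.0, -0.0, -1.0]]
contact_force: [-0.3, 0.3, 0.2]
opening: 0.282
```

```bash
python3 -c "
from h import *
state()"
```

```text
t 8.25 p [ 0.524  -0.0564  0.1035] yaw 8.42 th 109.99 r 0.0703 F [-0.29  0.3   0.2 ] op 0.0241 q [ 15.6  32.8 -18.3 111.7  16.1  37.9  -4.4] Rz [-0.  0. -1.]
```

servo_tool(motion=[[[0.00361,-0.00064,0,0,0,3,0.024],[0.00361,-0.00064,0,0,0,3,0.024],[0.00361,-0.00064,0,0,0,3,0.024],[0.00361,-0.00064,0,0,0,3,0.024]]])

```text
time_s: 8.65
eef_pos: [0.5382, -0.0527, 0.1035]
ee_rot: [[0.998, -0.062, -0.0], [-0.062, -0.998, 0.0], [-0.0, -0.0, -1.0]]
contact_force: [-0.9, 0.5, 0.2]
opening: 0.286
```

servo_tool(motion=[[[0.00361,-0.00064,0,0,0,3,0.024],[0.00361,-0.00064,0,0,0,3,0.024],[0.00361,-0.00064,0,0,0,3,0.024],[0.00361,-0.00064,0,0,0,3,0.024]]])

```text
time_s: 9.05
eef_pos: [0.5528, -0.0521, 0.1035]
ee_rot: [[0.963, -0.268, -0.0], [-0.268, -0.963, 0.0], [-0.0, -0.0, -1.0]]
contact_force: [0.1, 0.2, 0.3]
opening: 0.284
```

servo_tool(motion=[[[0.00361,-0.00064,0,0,0,3,0.024],[0.00361,-0.00064,0,0,0,3,0.024],[0.00361,-0.00064,0,0,0,3,0.024],[0.00361,-0.00064,0,0,0,3,0.024]]])

```text
time_s: 9.45
eef_pos: [0.5673, -0.0545, 0.1035]
ee_rot: [[0.887, -0.463, -0.0], [-0.463, -0.887, 0.001], [-0.0, -0.0, -1.0]]
contact_force: [-0.7, 0.2, 0.4]
opening: 0.28
```

servo_tool(motion=[[[0.00361,-0.00064,0,0,0,3,0.024],[0.00361,-0.00064,0,0,0,3,0.024],[0.00361,-0.00064,0,0,0,3,0.024],[0.00361,-0.00064,0,0,0,3,0.024]]])

```text
time_s: 9.85
eef_pos: [0.5809, -0.0599, 0.1035]
ee_rot: [[0.771, -0.637, -0.0], [-0.637, -0.771, 0.001], [-0.001, -0.0, -1.0]]
contact_force: [-0.9, 0.7, 0.3]
opening: 0.283
```

```bash
python3 -c "
from h import *
state()"
```

```text
t 9.85 p [ 0.5809 -0.0599  0.1035] yaw -39.56 th 62.28 r 0.0707 F [-0.88  0.66  0.31] op 0.0242 q [  5.8  35.9  -5.8 103.8   5.2  40.5 -42.4] Rz [-0.     0.001 -1.   ]
```

servo_tool(motion=[[[0.00361,-0.00064,0,0,0,3,0.024],[0.00361,-0.00064,0,0,0,3,0.024],[0.00361,-0.00064,0,0,0,3,0.024],[0.00361,-0.00064,0,0,0,3,0.024]]])

```text
time_s: 10.25
eef_pos: [0.5931, -0.068, 0.1035]
ee_rot: [[0.622, -0.783, -0.0], [-0.783, -0.622, 0.001], [-0.001, -0.001, -1.0]]
contact_force: [-1.2, 0.7, 0.7]
opening: 0.278
```

servo_tool(motion=[[[0.00361,-0.00064,0,0,0,3,0.024],[0.00361,-0.00064,0,0,0,3,0.024],[0.00361,-0.00064,0,0,0,3,0.024],[0.00361,-0.00064,0,0,0,3,0.024]]])

```text
time_s: 10.65
eef_pos: [0.6031, -0.0778, 0.1035]
ee_rot: [[0.446, -0.895, -0.0], [-0.895, -0.446, 0.002], [-0.002, -0.0, -1.0]]
contact_force: [-1.4, 3.1, 1.0]
opening: 0.283
```

servo_tool(motion=[[[0.00361,-0.00064,0,0,0,3,0.024],[0.00361,-0.00064,0,0,0,3,0.024],[0.00361,-0.00064,0,0,0,3,0.024],[0.00361,-0.00064,0,0,0,3,0.024]]])

```text
time_s: 11.05
eef_pos: [0.6111, -0.0899, 0.1035]
ee_rot: [[0.25, -0.968, -0.0], [-0.968, -0.25, 0.002], [-0.002, -0.0, -1.0]]
contact_force: [0.2, 2.6, 0.2]
opening: 0.282
```

servo_tool(motion=[[[0.00361,-0.00064,0,0,0,3,0.024],[0.00361,-0.00064,0,0,0,3,0.024],[0.00361,-0.00064,0,0,0,3,0.024],[0.00361,-0.00064,0,0,0,3,0.024]]])

```text
time_s: 11.45
eef_pos: [0.6163, -0.1042, 0.1035]
ee_rot: [[0.043, -0.999, 0.0], [-0.999, -0.043, 0.001], [-0.001, -0.0, -1.0]]
contact_force: [0.3, 1.2, -0.0]
opening: 0.281
```

```bash
python3 -c "
from h import *
state()"
```

```text
t 11.45 p [ 0.6163 -0.1042  0.1035] yaw -87.53 th 14.97 r 0.0707 F [ 0.3   1.19 -0.03] op 0.024 q [  0.9  39.1   6.5  98.   -6.1  43.3 -77.1] Rz [ 0.     0.001 -1.   ]
```

servo_tool(motion=[[[0.00361,-0.00064,0,0,0,3,0.024],[0.00361,-0.00064,0,0,0,3,0.024],[0.00361,-0.00064,0,0,0,3,0.024],[0.00361,-0.00064,0,0,0,3,0.024]]])

```text
time_s: 11.85
eef_pos: [0.6184, -0.1191, 0.1035]
ee_rot: [[-0.166, -0.986, 0.001], [-0.986, 0.166, 0.001], [-0.001, -0.0, -1.0]]
contact_force: [0.1, -0.1, -0.3]
opening: 0.279
```

servo_tool(motion=[[[0.00361,-0.00064,0,0,0,3,0.024],[0.00361,-0.00064,0,0,0,3,0.024],[0.00361,-0.00064,0,0,0,3,0.024],[0.00361,-0.00064,0,0,0,3,0.024]]])

```text
time_s: 12.25
eef_pos: [0.6174, -0.1337, 0.1035]
ee_rot: [[-0.367, -0.93, 0.001], [-0.93, 0.367, 0.001], [-0.001, -0.0, -1.0]]
contact_force: [0.8, 0.9, -0.3]
opening: 0.282
```

servo_tool(motion=[[[0.00361,-0.00064,0,0,0,3,0.024],[0.00361,-0.00064,0,0,0,3,0.024],[0.00361,-0.00064,0,0,0,3,0.024],[0.00361,-0.00064,0,0,0,3,0.024]]])

```text
time_s: 12.65
eef_pos: [0.6138, -0.1471, 0.1035]
ee_rot: [[-0.552, -0.834, 0.001], [-0.834, 0.552, 0.002], [-0.002, -0.0, -1.0]]
contact_force: [2.5, 2.4, 1.1]
opening: 0.281
```

```bash
python3 -c "
from h import *
state()"
```

```text
t 12.65 p [ 0.6138 -0.1471  0.1035] yaw -123.52 th -20.54 r 0.0702 F [2.52 2.39 1.07] op 0.024 q [  -1.5   40.3   15.7   97.5  -14.7   44.2 -102.3] Rz [ 0.001  0.002 -1.   ]
```

servo_tool(motion=[[[0.00361,-0.00064,0,0,0,3,0.024],[0.00361,-0.00064,0,0,0,3,0.024]]])

```text
time_s: 12.85
eef_pos: [0.6113, -0.1529, 0.1036]
ee_rot: [[-0.636, -0.772, 0.002], [-0.772, 0.636, 0.003], [-0.003, -0.0, -1.0]]
contact_force: [3.3, 4.1, -0.6]
opening: 0.28
```

servo_tool(motion=[[[0.00361,-0.00064,0,0,0,3,0.024],[0.00361,-0.00064,0,0,0,3,0.024]]])

```text
time_s: 13.05
eef_pos: [0.6081, -0.1587, 0.1036]
ee_rot: [[-0.713, -0.702, 0.003], [-0.702, 0.713, 0.003], [-0.004, -0.0, -1.0]]
contact_force: [5.1, 4.2, -2.1]
opening: 0.281
```

servo_tool(motion=[[[0.00361,-0.00064,0,0,0,3,0.024],[0.00361,-0.00064,0,0,0,3,0.024]]])

```text
time_s: 13.25
eef_pos: [0.6041, -0.1645, 0.1036]
ee_rot: [[-0.782, -0.623, 0.004], [-0.623, 0.782, 0.003], [-0.005, -0.0, -1.0]]
contact_force: [5.8, 4.1, -2.3]
opening: 0.279
```

servo_tool(motion=[[[0.00361,-0.00064,0,0,0,3,0.024],[0.00361,-0.00064,0,0,0,3,0.024]]])

```text
time_s: 13.45
eef_pos: [0.5992, -0.1702, 0.1036]
ee_rot: [[-0.843, -0.538, 0.004], [-0.538, 0.843, 0.002], [-0.005, -0.0, -1.0]]
contact_force: [5.5, 3.4, -2.3]
opening: 0.282
```

servo_tool(motion=[[[0.00361,-0.00064,0,0,0,3,0.024],[0.00361,-0.00064,0,0,0,3,0.024]]])

```text
time_s: 13.65
eef_pos: [0.5934, -0.1756, 0.1036]
ee_rot: [[-0.895, -0.447, 0.004], [-0.447, 0.895, 0.002], [-0.004, -0.0, -1.0]]
contact_force: [5.3, 1.3, -2.7]
opening: 0.282
```

servo_tool(motion=[[[0.00361,-0.00064,0,0,0,3,0.024],[0.00361,-0.00064,0,0,0,3,0.024]]])

```text
time_s: 13.85
eef_pos: [0.5869, -0.1804, 0.1036]
ee_rot: [[-0.937, -0.35, 0.003], [-0.35, 0.937, 0.001], [-0.003, 0.0, -1.0]]
contact_force: [2.5, 1.1, -1.5]
opening: 0.279
```

```bash
python3 -c "
from h import *
state()"
```

```text
t 13.85 p [ 0.5869 -0.1804  0.1036] yaw -159.49 th -56.12 r 0.0697 F [ 2.55  1.12 -1.52] op 0.0238 q [  -4.5   40.4   24.7  100.7  -23.2   43.9 -127.6] Rz [ 0.003  0.001 -1.   ]
```

servo_tool(motion=[[[0.00361,-0.00064,0,0,0,3,0.024],[0.00361,-0.00064,0,0,0,3,0.024],[0.00361,-0.00064,0,0,0,3,0.024]]])

```text
time_s: 14.15
eef_pos: [0.5761, -0.1862, 0.1035]
ee_rot: [[-0.98, -0.199, 0.001], [-0.199, 0.98, 0.001], [-0.001, 0.0, -1.0]]
contact_force: [0.2, 0.4, 0.4]
opening: 0.283
```

servo_tool(motion=[[[-0.00357,0.00083,0,0,0,-3,0.024],[-0.00357,0.00083,0,0,0,-3,0.024],[-0.00357,0.00083,0,0,0,-3,0.024],[-0.00357,0.00083,0,0,0,-3,0.024]]])

```text
time_s: 14.55
eef_pos: [0.5875, -0.1797, 0.1033]
ee_rot: [[-0.916, -0.401, -0.002], [-0.401, 0.916, 0.0], [0.001, 0.001, -1.0]]
contact_force: [-3.5, -1.2, 2.0]
opening: 0.283
```

servo_tool(motion=[[[-0.00357,0.00083,0,0,0,-3,0.024],[-0.00357,0.00083,0,0,0,-3,0.024]]])

```text
time_s: 14.75
eef_pos: [0.5927, -0.1759, 0.1033]
ee_rot: [[-0.869, -0.494, -0.003], [-0.494, 0.869, -0.0], [0.002, 0.001, -1.0]]
contact_force: [-4.1, -2.9, 2.7]
opening: 0.281
```

servo_tool(motion=[[[-0.00357,0.00083,0,0,0,-3,0.024],[-0.00357,0.00083,0,0,0,-3,0.024]]])

```text
time_s: 14.95
eef_pos: [0.5975, -0.1714, 0.1032]
ee_rot: [[-0.813, -0.582, -0.003], [-0.582, 0.813, -0.001], [0.003, 0.001, -1.0]]
contact_force: [-5.0, -3.9, 4.1]
opening: 0.279
```

servo_tool(motion=[[[-0.00357,0.00083,0,0,0,-3,0.024],[-0.00357,0.00083,0,0,0,-3,0.024]]])

```text
time_s: 15.15
eef_pos: [0.6022, -0.1662, 0.1033]
ee_rot: [[-0.748, -0.664, -0.003], [-0.664, 0.748, -0.001], [0.003, 0.001, -1.0]]
contact_force: [-4.7, -4.0, 2.5]
opening: 0.279
```

servo_tool(motion=[[[-0.00357,0.00083,0,0,0,-3,0.024],[-0.00357,0.00083,0,0,0,-3,0.024]]])

```text
time_s: 15.35
eef_pos: [0.6065, -0.1603, 0.1033]
ee_rot: [[-0.675, -0.738, -0.003], [-0.738, 0.675, -0.002], [0.003, 0.001, -1.0]]
contact_force: [-5.2, -4.0, 1.8]
opening: 0.28
```

servo_tool(motion=[[[-0.00357,0.00083,0,0,0,-3,0.024],[-0.00357,0.00083,0,0,0,-3,0.024]]])

```text
time_s: 15.55
eef_pos: [0.6103, -0.1536, 0.1033]
ee_rot: [[-0.594, -0.805, -0.002], [-0.805, 0.594, -0.002], [0.002, 0.001, -1.0]]
contact_force: [-2.7, -3.3, 1.1]
opening: 0.277
```

servo_tool(motion=[[[-0.00357,0.00083,0,0,0,-3,0.024],[-0.00357,0.00083,0,0,0,-3,0.024]]])

```text
time_s: 15.75
eef_pos: [0.6135, -0.1462, 0.1033]
ee_rot: [[-0.506, -0.863, -0.001], [-0.863, 0.506, -0.001], [0.001, 0.0, -1.0]]
contact_force: [-0.9, -2.9, -0.1]
opening: 0.281
```

```bash
python3 -c "
from h import *
state()"
```

```text
t 15.75 p [ 0.6135 -0.1462  0.1033] yaw -120.39 th -19.88 r 0.0697 F [-0.95 -2.89 -0.08] op 0.024 q [  -1.2   40.2   15.    97.4  -13.8   44.2 -100.1] Rz [-0.001 -0.001 -1.   ]
```

servo_tool(motion=[[[0.00361,-0.00064,0,0,0,3,0.024],[0.00361,-0.00064,0,0,0,3,0.024],[0.00361,-0.00064,0,0,0,3,0.024],[0.00361,-0.00064,0,0,0,3,0.024],[0.00361,-0.00064,0,0,0,3,0.024],[0.00361,-0.00064,0,0,0,3,0.024],[0,0,0,0,0,0,0.024],[0,0,0,0,0,0,0.024]]])

```text
time_s: 16.55
eef_pos: [0.6048, -0.1632, 0.1035]
ee_rot: [[-0.747, -0.665, 0.001], [-0.665, 0.747, 0.001], [-0.002, -0.0, -1.0]]
contact_force: [3.0, 3.2, -1.7]
opening: 0.282
```

```bash
python3 -c "
from h import *
state()
import cv2
f=bot.grab_frame('wrist');cv2.imwrite('pics/w2.png',f['color'][:,:,::-1])
for c in ('wrist','top','side'):
  bot.grab_frame(c)
  for r in bot.spot_point(c,'knob')[:2]:
    d=np.array(r['xyz'][:2])-C0;print(c,np.round(r['xyz'],3),r['confidence'],np.hypot(*d),np.degrees(np.arctan2(d[1],d[0])))
"
```

```text
t 16.55 p [ 0.6048 -0.1632  0.1035] yaw -138.34 th -35.61 r 0.0699 F [ 2.97  3.18 -1.74] op 0.0241 q [  -2.6   40.5   19.4   98.4  -18.2   44.2 -112.7] Rz [ 0.001  0.001 -1.   ]
wrist [ 0.606 -0.16   0.095] 0.57 0.06895048948339669 -33.344361064516434
top [ 0.608 -0.162  0.095] 0.7 0.07180598860819337 -33.756458897786814
side [ 0.608 -0.165  0.093] 0.84 0.07393578294709538 -35.08724855327617
```

View pics/w2.png

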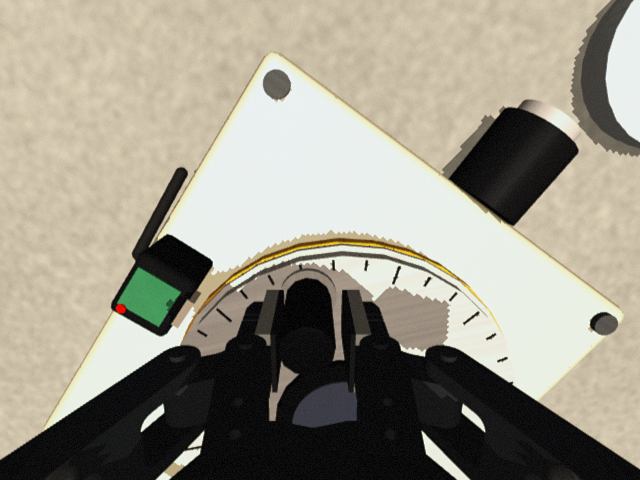

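servo_tool(motion=[[[0.00239,-0.00045,0,0,0,2,0.024],[0.00239,-0.00045,0,0,0,2,0.024],[0,0,0,0,0,0,0.024],[0,0,0,0,0,0,0.024],[0,0,0,0,0,0,0.024],[0,0,0,0,0,0,0.024]]])

```text
time_s: 17.5
eef_pos: [0.6012, -0.1681, 0.1034]
ee_rot: [[-0.793, -0.61, 0.0], [-0.61, 0.793, -0.0], [-0.0, -0.0, -1.0]]
contact_force: [3.2, 2.2, 0.5]
opening: 0.282
```

```bash
python3 -c "
from h import *
state()
for c in ('wrist','top','side'):
  bot.grab_frame(c)
  for r in bot.spot_point(c,'knob')[:1]:
    d=np.array(r['xyz'][:2])-C0;print(c,np.round(r['xyz'],3),r['confidence'],np.hypot(*d),np.degrees(np.arctan2(d[1],d[0])))
"
```

```text
t 17.5 p [ 0.6012 -0.1681  0.1034] yaw -142.42 th -40.59 r 0.0701 F [3.17 2.22 0.55] op 0.0241 q [  -2.9   40.5   20.5   98.8  -19.1   44.2 -115.5] Rz [ 0. -0. -1.]
wrist [ 0.606 -0.17   0.098] 0.58 0.0745603782179248 -39.17586436983907
top [ 0.603 -0.165  0.096] 0.81 0.06951618516575832 -38.106305248700174
side [ 0.602 -0.172  0.092] 0.55 0.072769773944956 -42.32665236641321
```

servo_tool(motion=[[[0,0,0,0,0,0,0.028],[0,0,0,0,0,0,0.036],[0,0,0,0,0,0,0.036],[0,0,-0.01,0,0,0,0.036],[0,0,-0.03,0,0,0,0.036],[0,0,-0.03,0,0,0,0.036],[0,0,-0.03,0,0,0,0.036],[-0.025,0.0357,0,0,0,0,0.036],[-0.025,0.0357,0,0,0,0,0.036],[-0.025,0.0357,0,0,0,0,0.036],[-0.025,0.0357,0,0,0,0,0.036],[0,0,0,0,0,-8.5,0.036],[0,0,0,0,0,-8.5,0.036],[0,0,0,0,0,-8.5,0.036],[0,0,0,0,0,-8.5,0.036],[0,0,0,0,0,-8.5,0.036],[0,0,0,0,0,-8.5,0.036],[0,0,0,0,0,-8.5,0.036],[0,0,0,0,0,0,0.036],[0,0,0,0,0,0,0.036]]])

```text
time_s: 19.8
eef_pos: [0.5932, 0.0057, 0.2037]
ee_rot: [[0.118, -0.993, 0.0], [-0.993, -0.118, -0.0], [0.0, -0.0, -1.0]]
contact_force: [0.1, -0.4, 0.5]
opening: 0.421
```

```bash
python3 -c "
from h import *
state()
import cv2
f=bot.grab_frame('wrist');cv2.imwrite('pics/w3.png',f['color'][:,:,::-1])
for c in ('wrist','top','side'):
  bot.grab_frame(c)
  for r in bot.spot_point(c,'knob')[:1]:
    d=np.array(r['xyz'][:2])-C0;print(c,np.round(r['xyz'],3),r['confidence'],np.hypot(*d),np.degrees(np.arctan2(d[1],d[0])))
  for l in('lever_grip','lever_pivot'):
    for r in bot.spot_point(c,l)[:1]: print(l,np.round(r['xyz'],3),r['confidence'])
"
```

```text
t 19.8 p [0.5932 0.0057 0.2037] yaw -83.2 th 70.57 r 0.1359 F [ 0.05 -0.41  0.49] op 0.0359 q [-11.4  28.6   8.7 100.   -5.3  51.8 -83.6] Rz [ 0. -0. -1.]
wrist [ 0.606 -0.168  0.098] 0.72 0.07338671541907295 -38.41594601302921
lever_grip [0.592 0.008 0.064] 0.63
lever_pivot [ 0.533 -0.002  0.059] 0.78
top [ 0.602 -0.168  0.096] 0.82 0.07112481985917432 -39.9809131644514
lever_grip [ 0.639 -0.111  0.027] 0.43
side [ 0.607 -0.166  0.094] 0.58 0.07368391954829766 -36.27891979312248
lever_grip [0.597 0.004 0.065] 0.6
lever_pivot [0.534 0.003 0.057] 0.63
```

View pics/w3.png

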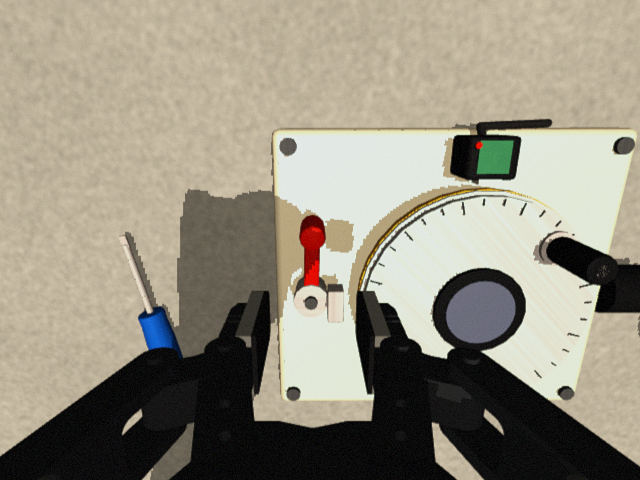

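servo_tool(motion=[[[0,0,0.04,0,0,0,0.036],[0,0,0.04,0,0,0,0.036],[0,0,0.022,0,0,0,0.036],[0,0,0.02,0,0,0,0.036],[0,0,0,0,0,0,0.03],[0,0,0,0,0,0,0.024],[0,0,0,0,0,0,0.022],[0,0,0,0,0,0,0.022]]])

```text
time_s: 21.25
eef_pos: [0.5942, 0.0061, 0.0826]
ee_rot: [[0.123, -0.992, 0.002], [-0.992, -0.123, 0.0], [0.0, -0.002, -1.0]]
contact_force: [0.0, -0.5, 0.2]
opening: 0.255
```

servo_tool(motion=[[[-0.00419,0.00015,0,0,0,-4,0.022],[-0.00419,0.00015,0,0,0,-4,0.022],[-0.00419,0.00015,0,0,0,-4,0.022],[-0.00419,0.00015,0,0,0,-4,0.022]]])

```text
time_s: 21.65
eef_pos: [0.5903, 0.0206, 0.0825]
ee_rot: [[0.393, -0.919, 0.003], [-0.919, -0.393, -0.002], [0.003, -0.002, -1.0]]
contact_force: [2.1, -4.5, -1.4]
opening: 0.253
```

```bash
python3 -c "
from h import *
state()"
```

```text
t 21.65 p [0.5903 0.0206 0.0825] yaw -66.85 th 73.54 r 0.1492 F [ 2.14 -4.52 -1.4 ] op 0.0216 q [ -8.6  38.1   3.  103.7  -2.8  38.1 -71. ] Rz [ 0.003 -0.002 -1.   ]
```

Forces are as expected (about 5 N), so I'll continue.

servo_tool(motion=[[[-0.00419,0.00015,0,0,0,-4,0.022],[-0.00419,0.00015,0,0,0,-4,0.022],[-0.00419,0.00015,0,0,0,-4,0.022],[-0.00419,0.00015,0,0,0,-4,0.022],[-0.00419,0.00015,0,0,0,-4,0.022],[-0.00419,0.00015,0,0,0,-4,0.022]]])

```text
time_s: 22.25
eef_pos: [0.5768, 0.0418, 0.0826]
ee_rot: [[0.733, -0.68, 0.005], [-0.68, -0.733, -0.001], [0.004, -0.003, -1.0]]
contact_force: [4.4, -2.3, -3.9]
opening: 0.26
```

servo_tool(motion=[[[-0.00419,0.00015,0,0,0,-4,0.022],[-0.00419,0.00015,0,0,0,-4,0.022],[-0.00419,0.00015,0,0,0,-4,0.022],[-0.00419,0.00015,0,0,0,-4,0.022],[-0.00419,0.00015,0,0,0,-4,0.022],[-0.00419,0.00015,0,0,0,-4,0.022],[0,0,0,0,0,0,0.022]]])

```text
time_s: 22.95
eef_pos: [0.5555, 0.0556, 0.0827]
ee_rot: [[0.946, -0.323, 0.006], [-0.323, -0.946, 0.001], [0.005, -0.003, -1.0]]
contact_force: [4.5, 0.2, -2.1]
opening: 0.257
```

servo_tool(motion=[[[-0.00419,0.00015,0,0,0,-4,0.022],[-0.00419,0.00015,0,0,0,-4,0.022],[0,0,0,0,0,0,0.022],[0,0,0,0,0,0,0.022]]])

```text
time_s: 23.35
eef_pos: [0.5506, 0.0566, 0.0832]
ee_rot: [[0.981, -0.192, 0.011], [-0.192, -0.981, 0.0], [0.011, -0.003, -1.0]]
contact_force: [12.0, -2.0, -7.1]
opening: 0.26
```

```bash
python3 -c "
from h import *
state()"
```

```text
t 23.35 p [0.5506 0.0566 0.0832] yaw -11.06 th 89.18 r 0.1791 F [11.97 -1.98 -7.14] op 0.0222 q [ -1.9  35.7 -11.4 109.   11.5  35.7 -31.5] Rz [ 0.011  0.    -1.   ]
```

servo_tool(motion=[[[-0.003,0,0,0,0,0,0.022],[0,0,0,0,0,0,0.022],[0,0,0,0,0,0,0.022]]])

```text
time_s: 23.65
eef_pos: [0.5502, 0.0566, 0.0836]
ee_rot: [[0.981, -0.193, 0.016], [-0.193, -0.981, 0.0], [0.016, -0.004, -1.0]]
contact_force: [19.7, -3.9, -12.5]
opening: 0.258
```

```bash
python3 -c "
from h import *
state()
for c in ('wrist','side','top'):
  bot.grab_frame(c)
  for l in('lever_grip','lever_pivot'):
    for r in bot.spot_point(c,l)[:1]: print(c,l,np.round(r['xyz'],3),r['confidence'])
"
```

```text
t 23.65 p [0.5502 0.0566 0.0836] yaw -11.11 th 89.3 r 0.1792 F [ 19.71  -3.87 -12.48] op 0.022 q [ -2.   35.5 -11.3 109.3  11.6  35.3 -31.7] Rz [ 0.016  0.    -1.   ]
wrist lever_grip [0.552 0.059 0.065] 0.69
wrist lever_pivot [0.534 0.001 0.057] 0.68
side lever_grip [0.557 0.056 0.068] 0.74
side lever_pivot [0.53  0.001 0.055] 0.61
top lever_pivot [0.532 0.002 0.056] 0.8
```

servo_tool(motion=[[[0.005,0,0,0,0,0,0.028],[0,0,0,0,0,0,0.036],[0,0,0,0,0,0,0.036],[0,0,-0.01,0,0,0,0.036],[0,0,-0.03,0,0,0,0.036],[0,0,-0.03,0,0,0,0.036],[0,0,-0.04,0,0,0,0.036],[0,0,0,0,0,0,0.036]]])

```text
time_s: 24.9
eef_pos: [0.5498, 0.0581, 0.197]
ee_rot: [[0.982, -0.19, 0.009], [-0.19, -0.982, 0.001], [0.009, -0.003, -1.0]]
contact_force: [0.3, 0.2, 0.5]
opening: 0.422
```

```bash
python3 -c "
from h import *
state()
import cv2
f=bot.grab_frame('wrist');cv2.imwrite('pics/w4.png',f['color'][:,:,::-1])
for c in ('wrist','side','top'):
  bot.grab_frame(c)
  for l in('lever_grip','lever_pivot','knob'):
    for r in bot.spot_point(c,l)[:1]: print(c,l,np.round(r['xyz'],3),r['confidence'])
  col,W=cloud(c);R,G,B=[col[...,i].astype(int) for i in range(3)]
  m=(R>1.8*G)&(R>60)&(abs(W[...,0]-.56)<.06)&(abs(W[...,1]-.04)<.06)&(W[...,2]>.075);print('griptop',m.sum(),np.nanmean(W[m],0))
"
```

```text
t 24.9 p [0.5498 0.0581 0.197 ] yaw -10.93 th 89.41 r 0.1806 F [0.26 0.23 0.53] op 0.036 q [ 1.000e-01  2.580e+01 -1.390e+01  1.057e+02  8.000e+00  4.890e+01
 -2.860e+01] Rz [ 0.009  0.001 -1.   ]
wrist lever_grip [0.552 0.059 0.066] 0.57
wrist lever_pivot [ 0.534 -0.001  0.056] 0.69
griptop 631 [0.55277676 0.05828095 0.08385696]
side lever_grip [ 0.65  -0.378 -0.002] 0.59
side lever_pivot [0.534 0.    0.057] 0.84
side knob [ 0.605 -0.169  0.093] 0.81
griptop 42 [0.55189714 0.05979601 0.08286824]
top lever_pivot [0.534 0.001 0.056] 0.79
top knob [ 0.603 -0.166  0.098] 0.92
griptop 0 [nan nan nan]<string>:11: RuntimeWarning: Mean of empty slice
```

View pics/w4.png

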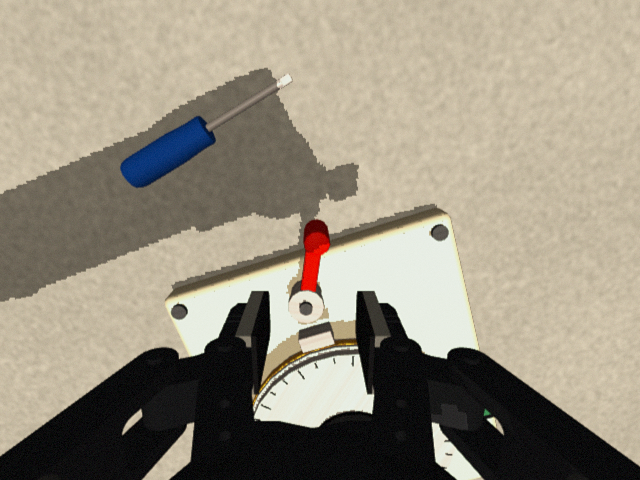

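The hard stop shows in the force: 20 N with no motion, against at most 6.5 N while swinging. Vision, though, puts the swing at about 65.5° (1.14 rad), which is right at the limit. I'll push again, lower on the grip and along the exact tangent, to confirm it is the end stop.

servo_tool(motion=[[[0.003,0,0.04,0,0,0,0.036],[0,0,0.04,0,0,0,0.036],[0,0,0.02,0,0,0,0.036],[0,0,0.018,0,0,-6,0.036],[0,0,0,0,0,0,0.028],[0,0,0,0,0,0,0.022],[0,0,0,0,0,0,0.022],[-0.004,0,0,0,0,0,0.022],[-0.004,0,0,0,0,0,0.022],[-0.003,0,0,0,0,0,0.022],[0,0,0,0,0,0,0.022],[0,0,0,0,0,0,0.022]]])

```text
time_s: 26.9
eef_pos: [0.5502, 0.057, 0.0767]
ee_rot: [[0.996, -0.09, 0.023], [-0.09, -0.996, 0.003], [0.022, -0.005, -1.0]]
contact_force: [27.3, -3.5, -16.1]
opening: 0.26
```

```bash
python3 -c "
from h import *
state()"
```

```text
t 26.9 p [0.5502 0.057  0.0767] yaw -5.15 th 89.29 r 0.1795 F [ 27.3   -3.48 -16.14] op 0.0222 q [ -0.9  36.2 -12.7 109.6  13.5  34.3 -27.3] Rz [ 0.023  0.003 -1.   ]
```

servo_tool(motion=[[[0.005,0,0,0,0,0,0.022],[0.004,0,0,0,0,0,0.028],[0.001,0,0,0,0,0,0.036],[0,0,0,0,0,0,0.036],[0,0,-0.01,0,0,0,0.036],[0,0,-0.03,0,0,0,0.036],[0,0,-0.04,0,0,0,0.036],[0,0,-0.04,0,0,0,0.036],[0,0,-0.04,0,0,0,0.036],[-0.04,0,-0.02,0,0,0,0.036],[-0.04,0,0,0,0,0,0.036],[-0.03,0,0,0,0,0,0.036],[0,0,0,0,0,0,0.036]]])

```text
time_s: 28.2
eef_pos: [0.435, 0.0664, 0.2536]
ee_rot: [[0.996, -0.084, -0.003], [-0.084, -0.996, -0.002], [-0.002, 0.002, -1.0]]
contact_force: [0.9, -0.7, -0.1]
opening: 0.423
```

```bash
python3 -c "
from h import *
state()
import cv2
for c in ('side','top'):
  f=bot.grab_frame(c);cv2.imwrite('pics/'+c+'9.png',cv2.resize(f['color'][100:340,200:520,::-1],None,fx=2,fy=2))
  for l in('lever_grip','lever_pivot','knob','screwdriver','solvent_bottle','wafer_box'):
    for r in bot.spot_point(c,l)[:1]:
      d=np.array(r['xyz'][:2])-C0;print(c,l,np.round(r['xyz'],3),round(r['confidence'],2),np.degrees(np.arctan2(d[1],d[0])).round(1))
  col,W=cloud(c);R,G,B=[col[...,i].astype(int) for i in range(3)]
  m=(R>1.8*G)&(R>60)&(abs(W[...,0]-.56)<.06)&(abs(W[...,1]-.04)<.06)&(W[...,2]>.075);print('griptop',m.sum(),W[m].mean(0) if m.any() else 0)
"
```

```text
t 28.2 p [0.435  0.0664 0.2536] yaw -4.83 th 120.89 r 0.2201 F [ 0.94 -0.68 -0.1 ] op 0.0361 q [  2.5  11.3 -19.1 117.4   4.7  52.2 -24. ] Rz [-0.003 -0.002 -1.   ]
side lever_grip [0.555 0.058 0.066] 0.72 87.9
side lever_pivot [ 0.535 -0.     0.054] 0.75 96.3
side screwdriver [ 0.485  0.14  -0.001] 0.7 103.6
side solvent_bottle [ 0.652 -0.376 -0.001] 0.68 -67.7
side wafer_box [ 0.534 -0.367  0.   ] 0.72 -93.3
griptop 44 [0.55196771 0.05981028 0.08295284]
top lever_grip [0.55  0.057 0.065] 0.87 89.2
top lever_pivot [ 0.536 -0.005  0.057] 0.84 96.1
top knob [ 0.606 -0.166  0.099] 0.74 -36.8
top screwdriver [0.487 0.146 0.001] 0.57 102.9
top solvent_bottle [ 0.656 -0.377 -0.003] 0.83 -67.1
top wafer_box [ 0.534 -0.368  0.003] 0.94 -93.2
griptop 52 [0.55179989 0.05628486 0.08443003]
```

View pics/side9.png

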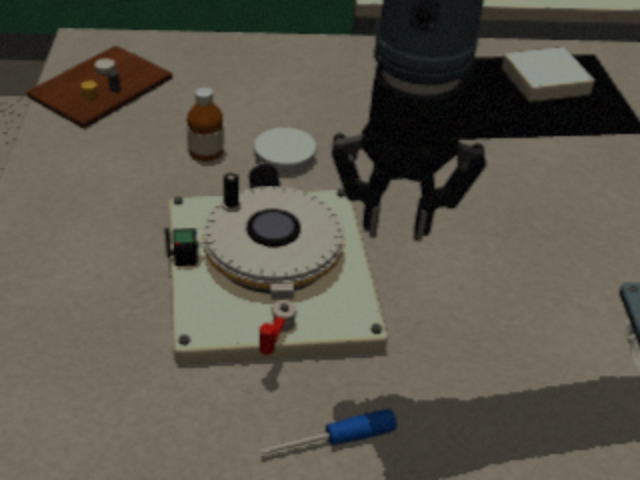

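```bash
python3 -c "
from workcell import bot
print(bot.finish_job())"
```

```text
the job is handed in; nothing more can be done
None
```

The table is stopped at the hard-rubbing spot with the red clamp lever swung shut against its end stop. I handed the job in at about 28 s of the 72 s allowed; the interface reports no verdict.

**Finding the spot:** I carried the knob round loosely caged between the fingers, not squeezed, through about 255° clockwise. That covered a light brush of about 3.4 N with the knob at 35° (angles from the world x axis, about the table's axis) and a hard rub of about 7 N near −38°. The clockwise and anticlockwise passes put the hard peak at about −36° and −40°. I stopped the table between them, with the knob at −38° to −39°.

**Last checks:**
- **Table:** after clamping, the top camera put the knob at about −37° to −38° and the side camera at about −39°. The side camera missed the knob in the final check.
- **Lever:** it stood firm at the same place under two separate pushes of 20 N and 27 N, which is far above its 6.5 N drag.
- **Bystanders:** all three were within a few millimetres of where they started, which is within the measuring error.
- **Robot:** the arm was clear of everything, and I kept the fingertips above the read head throughout.

**What disagreed:**
- **Lever swing:** the cameras measured only about 65.5° (1.14 rad ± 0.04), just under the 1.15 rad needed. I took the firm stop as proof that it is fully shut, which would mean it started slightly past zero.
- **Drag forces:** both peaks read lower than the stated 4 N and 9 N, but in about the same ratio. About 105° of the turn was not swept, since both spots had already been found.

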